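# Set the width gauge and hold the sprung tweezers to its gap

### The arm

A 7-joint arm with a two-finger parallel gripper is mounted at the origin on the work surface. World frame = base frame: x ahead of the robot, y to its left, z up, the work surface at z = 0. Lengths are in m, angles in degrees, forces in N, time in s.
With the tool pointing down it reaches from about 0.425 to 0.875 m from the base axis. Payload 4.7 kg.
Tool frame: the origin (TCP) lies midway between the tips of the shut fingers; the grasp point (between the pads) lies 19 mm behind it (env.grip_point_offset is the distance from the TCP to the grasp point, in m); z points along the fingers, y is the line along which they close (so a half turn about z gives the same grasp; the last joint's range is limited). The gripper opens to 87 mm and grips with 3 to 60 N. Pads are 19 mm wide; open, the fingers measure 117 mm over their backs; the gripper's body (75 mm by 190 mm) begins 51 mm behind the grasp point.
Start: joints at [73.287, 18.392, -4.016, 83.108, 1.295, 78.541, -3.26], TCP at [0.196, -0.62, 0.193] pointing down, gripper open.
Joint ranges: [-163.93, 163.93], [-17.29, 119.83], [-79.2, 71.16], [3.27, 140.29], [-89.18, 269.18], [5.43, 117.66], [-154.24, 154.24]. Speed limits (degrees/s): [147.25, 147.25, 180, 180, 180, 180, 180].

### API

Orientations are given as [roll, pitch, yaw] about the fixed x, y, z axes, in that order (R = Rz(yaw) Ry(pitch) Rx(roll)).
In Python, from cell import env gives the robot as it stands.
- The arm moves only by the shell command python3 -m jog 'ROWS' [FORCE]. ROWS is JSON, a list of rows, each a list of 7 numbers: the shift along the tool's x, y, z in m, then the turn, a rotation vector about the tool's x, y, z in rad, then the finger opening in m, from 0 to 0.087. A call has 1 to 12 rows; each row shifts and turns the commanded pose from where the row before left it, along the tool's axes as they then stand; what a row does not reach is not made up. A row lasts 1/12 s, in which the tool goes at most 41.7 mm and 7.16 degrees, less where a joint would pass 70% of its speed; a pose out of reach is approached as far as the arm can. A call is refused whole if a number of a shift passes 0.0417 or a number of a turn 0.125, either way. A call with a gripper value outside its range is refused whole. The fingers move at their own pace and stop on an object; FORCE is the grip in N (left out, the last holds). Time passes only in rows, so rows that do not move let the fingers close. It gives the time, the measured TCP pose, the force, the opening and the grip force at its end, in the units of the state.
- env.get_obs(): the state, without advancing time (a new reading comes with each control period).
- env.read_camera(name): name is "scene" or "top" or "wrist"; returns the picture (400x640x3 uint8, blue, green, red); there is no depth.
- env.get_calibration(name): a dict with "fov_y" (degrees; the focal length in pixels is half the picture's height over the tangent of half this angle, whatever the lens; pixels are square), "cx", "cy" (the principal point, pixels), "k1" (the pictures are not rectified: a ray, as slopes to the right and down, at radius r is drawn at 1 + k1 r^2 times it, then the intrinsics apply), "pose" (4x4, takes a point from camera to world coordinates). Camera axes: x right, y up, looking along -z (the intrinsics and any distortion apply to the point x, -y, -z); pixel columns grow to the right and rows downward; lengths in m; the calibration is good to about 2 mm. A picture is of the moment at which its call begins: read the wrist's pose just before it. get_calibration takes no time and is no camera call; for the wrist camera it gives the pose at the moment of the call.
- env.sign_off(): hands the job in; it is judged then, once.
The state is a dict: "time_s": time; "qpos": joint angles; "joint_velocities": joint speeds; "effort": joint torques, N m; "tool_pos": TCP position; "tool_rot": TCP orientation; "force": force on the tool from outside, world axes, zero at the start; "wrist_torque": the same for the moment, N m; "grip_width": finger opening in m; "grasp_force": force on a finger pad.
Only numpy, scipy, OpenCV 4.12 (cv2) and the standard library are available. Lean on these libraries where they do the work, as an engineer would, in place of code of your own. Each camera call takes 0.05 s, during which the arm holds its last target. There are 200 camera calls.

### The job

Push the gauge's slider along its track until its pointer lines up with the upright stop pin, and leave it there. Then pick the big sprung tweezers up off their wooden rest by the ribbed finger pads and squeeze them until their tips are exactly as far apart as the ends of the gauge's two tongues, each tip just above its tongue end without touching the gauge. Finish while still holding the tweezers steady there, without knocking about the other things on the bench.

Things in the scene. Friction and masses are not known exactly. Their poses are not given: they have to be found in the camera images.
- gauge: the width gauge: flat aluminium bar 90 (x) x 170 (y) x 18 mm, fixed to the bench; origin under its centre, x away from the robot, y along the slider's track. A thin fixed tongue points out of its robot-side (-x) edge near its -y end; the slider's tongue points the same way beside it, and the two tongue ends mark the gap
- slider (a joint): position of the slider along the gauge's +y, 0 to 0.080 m. The distance between the two tongues, centre to centre, is 16 mm + this value; stays where it is left, friction about 2 N
- slider_grip (a point): centre of the top of the slider's black upright grip, 28 (x) x 20 (y) mm, 46 mm high above the gauge's 18 mm bar; its top is 64 mm above the bench and nothing else on the gauge is higher than 32 mm
- pointer (a point): far (+x) end of the small 4 mm wide pointer at the foot of the slider, on the side away from the robot, top edge; it moves with the slider and has the same y along the gauge as the slider's tongue
- stop_pin: the steel stop pin, 6 mm across and 14 mm high, standing on the gauge beside the track 10 mm past the pointer's path, in one of three holes (the other two have flat black plugs). Axes parallel to the gauge's. The holes belong to tongue distances of 22, 32 and 42 mm. The pin stops nothing: the slider can pass it. Origin: foot of the pin
- fixed_mark (a point): end of the fixed tongue, centre of its top edge, 24 mm above the bench; tongue 6 mm wide and 6 mm high
- slide_mark (a point): end of the slider's tongue, centre of its top edge, 24 mm above the bench; same 6 x 6 mm shape, moves with the slider
- rest: wooden rest for the tweezers, fixed: a 200 (x) x 50 (y) x 5 mm strip with two cross battens 24 (x) x 90 (y) mm centred at x = -75 and +62 mm, tops 24 mm above the bench. Between the battens the space beside the tweezers is free down to the 5 mm strip. Origin under its centre
- tweezers: big steel sprung tweezers, about 0.09 kg and 210 mm long, 16 mm high (8 mm near the tips), lying flat across the battens. Origin on the underside, midway between the two ribbed finger pads; x to the tips, y across (line of squeezing), z up. Blades hinge on the back block 95 mm behind the origin, tip gap 60 mm at rest; the tip ends are 90 mm ahead of the origin and 8 mm above it
- pads (a point): point midway between the tweezers' ribbed finger pads, 8 mm above the underside. Pads: 36 mm long in x, 16 mm high, outside both blades; width over them 49 mm at rest, squeezed about 0.51 x tip gap + 16 mm. Squeezing them closes the tips; the spring pushes back on each pad with about 7 N at a 42 mm gap, 11 N at 32, 15 N at 22
- tip_l (a point): end of the tweezers' left (+y) blade, middle of its 4 mm thickness and of its 8 mm height; the tip gap is the distance between tip_l and tip_r
- tip_r (a point): end of the tweezers' right (-y) blade, likewise
- mallet: club hammer with a wooden handle, 240 mm long, loose, not part of the job: leave alone
- chisel: stone chisel 190 mm long, loose, not part of the job: leave alone
- dust_brush: dust brush 200 mm long, loose, not part of the job: leave alone
- marble_chip: marble chip 46 x 34 x 22 mm, loose, not part of the job: leave alone
- marble_tile: marble piece 60 x 60 x 20 mm, loose, not part of the job: leave alone
- wax_jar: jar 70 mm across and high, loose, not part of the job: leave alone
- rub_stone: round rubbing stone 56 mm across, 30 mm high, loose, not part of the job: leave alone
Mind the look-alikes: they are no part of the job. Of the things that look like the gauge, the larger one is meant.

How it is judged:
By the outcome, as a careful person would: the job done as asked, in the order asked, and still so for the second after the job is handed in, while the arm keeps its last pose, push and grip.
It also fails if it takes over 61 s, if anything falls off the work surface, if the arm or the gripper's body presses on something with over 40 N, if the wrist force passes 120 N, or if a joint passes its speed limit or range.

## Working session

There is one attempt and no reset: what is moved stays moved. The work goes in short steps, Python scripts to look and compute and a shell command to move; the robot and the scene stay as the last step left them, time stands still between calls to the robot, and variables do not carry over. Pictures are saved under pics/ and viewed, at most 10 in all, crops included, and the job is handed in when it is done.

```bash
mkdir -p pics
cat > h.py <<'E'
import numpy as np, cv2
from cell import env
from scipy.spatial.transform import Rotation as R
def snap(n,f):
    c=env.get_calibration(n); im=env.read_camera(n); cv2.imwrite(f,im); np.save(f+'.npy',c,allow_pickle=True); return im,c
def load(f): return cv2.imread(f), np.load(f+'.npy',allow_pickle=True).item()
def K(c):
    f=200/np.tan(np.radians(c['fov_y'])/2); return f
def ray(c,u,v):
    f=K(c); d=np.array([(u-c['cx'])/f,(v-c['cy'])/f]); s=d.copy()
    for _ in range(20): s=d/(1+c['k1']*(s@s))
    P=np.array(c['pose']); w=P[:3,:3]@np.array([s[0],-s[1],-1]); return P[:3,3],w/np.linalg.norm(w)
def atz(c,u,v,z):
    o,w=ray(c,u,v); return o+w*(z-o[2])/w[2]
def tri(*obs):
    A=0;b=0
    for c,u,v in obs:
        o,w=ray(c,u,v); M=np.eye(3)-np.outer(w,w); A=A+M; b=b+M@o
    return np.linalg.solve(A,b)
def proj(c,p):
    P=np.array(c['pose']); q=P[:3,:3].T@(np.array(p)-P[:3,3]); s=np.array([q[0],-q[1]])/-q[2]; s=s*(1+c['k1']*(s@s)); return s*K(c)+[c['cx'],c['cy']]
def crop(im,u0,v0,u1,v1,k): return cv2.resize(im[v0:v1,u0:u1],None,fx=k,fy=k,interpolation=cv2.INTER_CUBIC)
E
python3 - <<'E'
from h import *
for n in ['scene','top','wrist']:
    im,c=snap(n,f'pics/{n}0.png'); print(n,c['fov_y'],c['cx'],c['cy'],c['k1'],np.round(c['pose'],3).tolist())
a=cv2.imread('pics/scene0.png');b=cv2.imread('pics/top0.png')
print(env.get_obs())
E
```

```text
scene 42.635128934522264 321.5242943749729 203.71637833341907 -0.11046208646633171 [[0.861, -0.364, 0.356, 1.073], [0.509, 0.638, -0.578, -0.81], [-0.017, 0.679, 0.734, 1.098], [0.0, 0.0, 0.0, 1.0]]
top 55.91304728041236 318.56291457436333 197.6846329475998 0.0026539932348010435 [[0.01, 0.993, -0.117, 0.482], [-1.0, 0.009, -0.005, 0.007], [-0.004, 0.117, 0.993, 1.056], [0.0, 0.0, 0.0, 1.0]]
wrist 71.54191408331333 320.9915125164631 198.5803494208239 -0.04036325675537942 [[0.3, 0.91, 0.286, 0.274], [-0.954, 0.287, 0.089, -0.595], [-0.001, -0.299, 0.954, 0.383], [0.0, 0.0, 0.0, 1.0]]
{'time_s': 0.15, 'qpos': array([73.28842126, 18.42648471, -4.01437699, 83.15866926,  1.29538844,
       78.53970617, -3.26031729]), 'joint_velocities': array([-0.00392918, -0.14225771, -0.00616614, -0.12809115,  0.05807259,
        0.08479571, -0.1001554 ]), 'effort': array([-4.64021668e-04, -4.91795611e+01, -4.04470079e-01, -3.12875676e+01,
       -6.38165348e-02,  4.04732628e-02,  1.14550685e-04]), 'tool_pos': array([ 0.1954719 , -0.61944079,  0.19174613]), 'tool_rot': array([-1.79920371e+02,  5.77528245e-03,  1.75196368e+01]), 'force': array([ 0.38625655, -0.37599999,  0.43656917]), 'wrist_torque': array([ 0.01257395,  0.01053433, -0.05042587]), 'grasp_force': 0.0, 'grip_width': 0.08693084055411768}
```

View pics/top0.png

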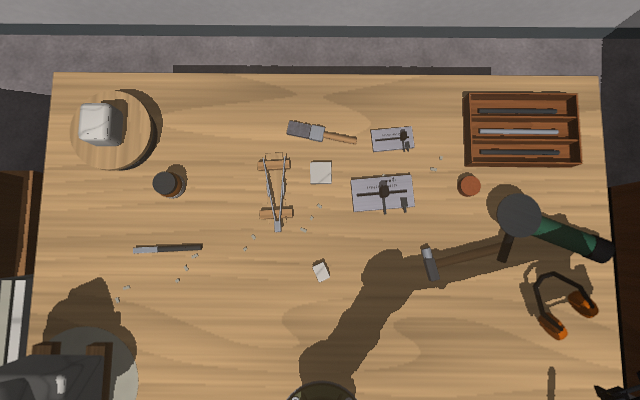

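View pics/scene0.png

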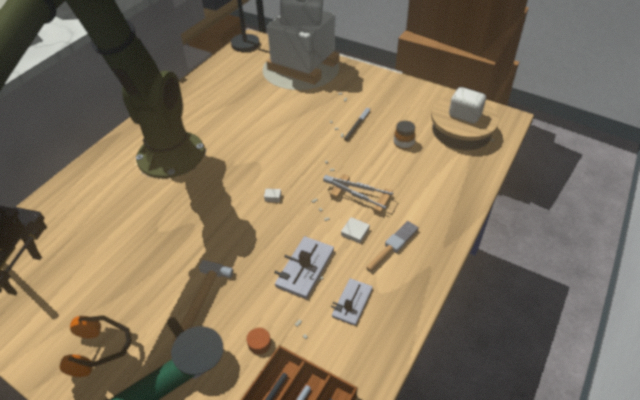

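The top view shows the candidates. Gauge: the large plate at (383,193), versus the small look-alike at (392,139). Tweezers: only one pair, at (277,190), with the tips at the top of the image (+x). I choose the large plate and will check it in a close crop.

Run:
```python
from h import *
a,ca=load('pics/top0.png');b,cb=load('pics/scene0.png')
A=crop(a,340,115,440,220,5.6)[:588]; B=crop(b,265,225,385,335,5)
o=np.zeros((588,800,3),np.uint8)
A=crop(a,345,120,420,220,5); B=crop(b,268,228,380,328,3.75)
o[:500,:375]=A; o[:375,380:800]=B
T=crop(a,245,145,305,235,2); o[380:560,380:500]=T
cv2.imwrite('pics/c1.png',o)
for n,u,v in [('gauge',383,193),('tipL',265,155),('tipR',283,155),('block',278,227),('batten',274,163),('batten2',277,212)]: print(n,atz(ca,u,v,.02))
```

```text
gauge [ 0.61872823 -0.16604924  0.02      ]
tipL [0.72317806 0.16392257 0.02      ]
tipR [0.72364183 0.11337601 0.02      ]
block [0.52188616 0.12286493 0.02      ]
batten [0.7005546  0.13810456 0.02      ]
batten2 [0.5631196 0.1265561 0.02     ]
```

View pics/c1.png

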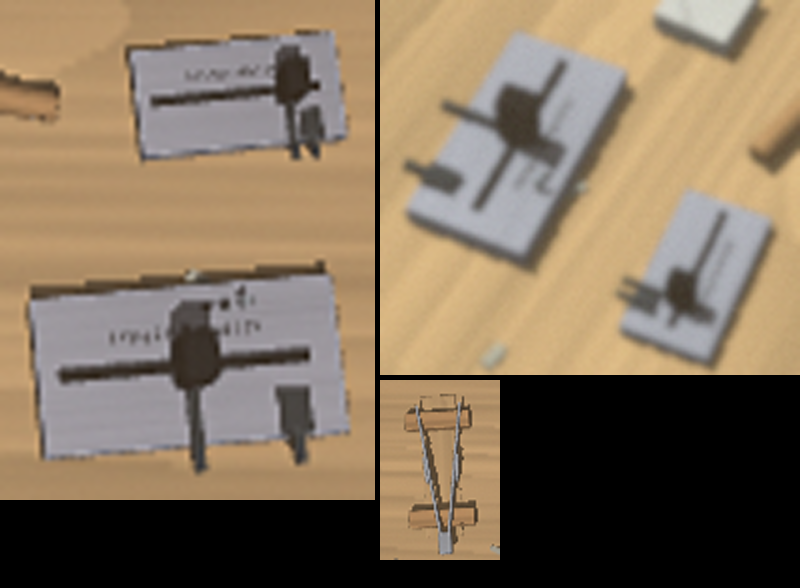

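The crop confirms the choice. The large plate has its black grip at (383,193), its fixed tongue at right and the slider tongue left of it. A pin and plugs sit at the far edge. I'm moving the wrist camera over it.

```bash
python3 -m jog '[[0.0297,-0.0203,0,0,0,0.055,0.087],[0.0285,-0.022,0,0,0,0.055,0.087],[0.027,-0.0235,0,0,0,0.055,0.087],[0.0255,-0.025,0,0,0,0.055,0.087],[0.0245,-0.0263,0,0,0,0,0.087],[0.0245,-0.0263,0,0,0,0,0.087],[0.0245,-0.0263,0,0,0,0,0.087],[0.0245,-0.0263,0,0,0,0,0.087],[0.0245,-0.0263,0,0,0,0,0.087],[0.0245,-0.0263,0,0,0,0,0.087],[0.0245,-0.0263,0,0,0,0,0.087],[0.0245,-0.0263,0,0,0,0,0.087]]'
python3 -m jog '[[0.0245,-0.0263,0,0,0,0,0.087],[0.0245,-0.0263,0,0,0,0,0.087],[0.0245,-0.0263,0,0,0,0,0.087],[0.0245,-0.0263,0,0,0,0,0.087],[0,0,0,0,0,0,0.087],[0,0,0,0,0,0,0.087],[0,0,0,0,0,0,0.087],[0,0,0,0,0,0,0.087]]'
python3 - <<'E'
from h import *
im,c=snap('wrist','pics/w1.png'); print(env.get_obs()['tool_pos'],env.get_obs()['tool_rot'])
E
```

```text
time_s: 1.15
tool_pos: [0.4615, -0.2786, 0.1925]
tool_rot: [180.0, 0.0, 4.9]
force: [1.4, -0.8, 0.1]
grip_width: 0.087
grasp_force: 0.0
time_s: 1.82
tool_pos: [0.5486, -0.1686, 0.1922]
tool_rot: [180.0, 0.1, 4.8]
force: [-0.6, -0.1, 0.0]
grip_width: 0.0869
grasp_force: 0.0
[ 0.54863432 -0.16875008  0.19232264] [1.79963308e+02 4.62582644e-02 4.75497178e+00]
```

View pics/w1.png

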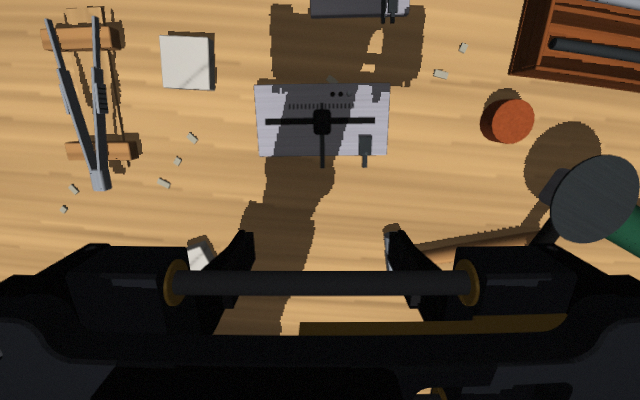

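The wrist view shows the gauge at (322,120), the grip top at (321,117), the pin and plugs near (333–350,94), and the tweezers at left (52–108, 20–190). I'll go closer for a better scale.

```bash
python3 -m jog '[[-0.014,0,0.03,0,0,0,0.087],[-0.014,0,0.03,0,0,0,0.087],[-0.014,0,0.03,0,0,0,0.087],[-0.014,0,0.03,0,0,0,0.087],[0,0,0,0,0,0,0.087],[0,0,0,0,0,0,0.087],[0,0,0,0,0,0,0.087],[0,0,0,0,0,0,0.087]]'
python3 - <<'E'
from h import *
im,c=snap('wrist','pics/w2.png'); print(env.get_obs()['tool_pos'])
a,_=load('pics/w1.png')
o=np.zeros((600,800,3),np.uint8)
o[:600]=crop(im,220,20,420,170,4)
cv2.imwrite('pics/c2.png',o)
E
```

```text
time_s: 2.53
tool_pos: [0.4966, -0.1725, 0.0752]
tool_rot: [179.9, -0.3, 4.9]
force: [0.3, -0.4, -0.7]
grip_width: 0.0873
grasp_force: 0.0
[ 0.49644366 -0.17231858  0.07504255]
```

View pics/c2.png

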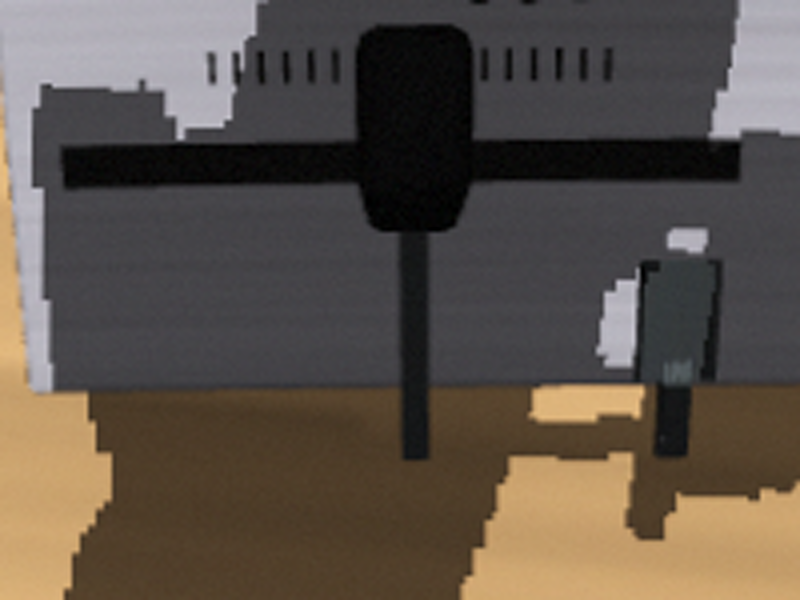

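In the crop, the slide tongue end is at crop (416,460), full image (324,135), and the fixed tongue end is at crop (671,457), full image (387.8,134.2). Next I need the pin.

Run:
```python
from h import *
b,c2=load('pics/w2.png'); a,c1=load('pics/w1.png')
o=np.zeros((600,800,3),np.uint8)
o[:220,:800]=np.clip(crop(b,280,0,380,28,8)[:220].astype(float)*1.7,0,255)
o[225:600,:]=crop(a,245,75,345,122,8)[:375]
o[225:600,:]=np.clip(crop(a,290,78,390,125,8)[:375].astype(float)*1.5,0,255)
cv2.imwrite('pics/c3.png',o)
s=atz(c2,324,135,.024); f=atz(c2,387.75,134.25,.024); print(s,f,np.linalg.norm(s-f),np.degrees(np.arctan2(-(s-f)[0],(s-f)[1])))
```

```text
[ 0.55972273 -0.17031141  0.024     ] [ 0.56508786 -0.22478677  0.024     ] 0.05473892389937507 5.624763695056928
```

View pics/c3.png

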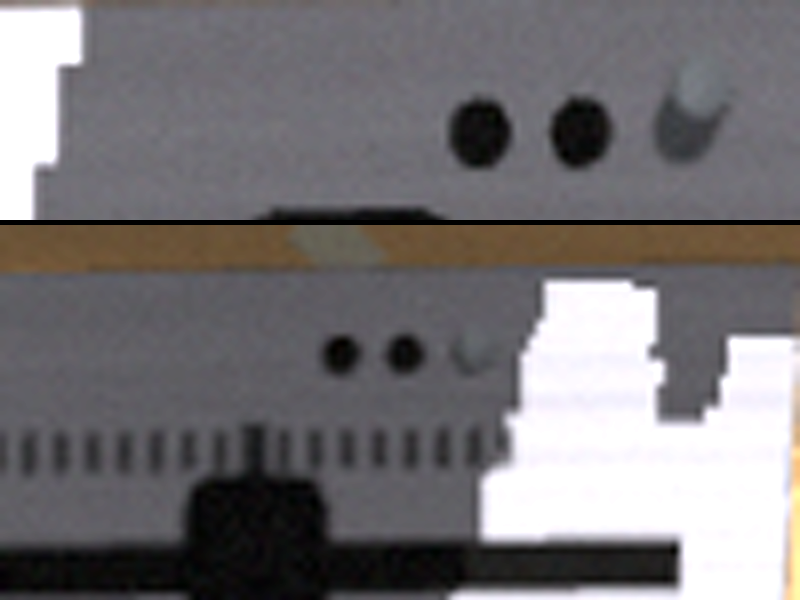

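The pin stands in the right-hand (-y) hole; the two black plugs are left of it at 10 mm spacing. That is the 22 mm tongue distance, and the pointer is about 33 mm short of it.

Run:
```python
from h import *
b,c2=load('pics/w2.png'); a,c1=load('pics/w1.png')
print('slide',tri((c1,322.3,167),(c2,324,135)),'fixed',tri((c1,364.7,166.5),(c2,387.75,134.25)))
p=atz(c2,227.5,118,.018);q=atz(c2,405,116,.018);d=p-q;print('edge yaw',np.degrees(np.arctan2(-d[0],d[1])))
L=atz(c2,220+63/4,20+168/4,.018);Rr=atz(c2,220+740/4,20+160/4,.018);d=L-Rr;print('track',L,Rr,np.degrees(np.arctan2(-d[0],d[1])))
for u,v in [(340,16.6),(352.5,16.4),(365.6,16.8)]: print(atz(c2,u,v,.018))
# grip top: w2 left/right edges at top
for u in (357,472): print('gripTop',atz(c2,220+u/4,20+30/4,.064))
print('grip far/near',atz(c2,324,26,.064),atz(c2,324,20+180/4,.064))
print('w1 grip', atz(c1,321.5,118,.064), env.get_obs()['tool_pos'],env.get_obs()['tool_rot'])
```

```text
slide [ 0.55883663 -0.17038408  0.01178976] fixed [ 0.56461683 -0.22717408  0.01390406]
edge yaw 5.439852998828974
track [ 0.61232763 -0.09279929  0.018     ] [ 0.62565475 -0.23158627  0.018     ] 5.4850506400870715
[ 0.65248793 -0.17499843  0.018     ]
[ 0.65351881 -0.18485768  0.018     ]
[ 0.65419194 -0.1952521   0.018     ]
gripTop [ 0.63051415 -0.15396202  0.064     ]
gripTop [ 0.63211433 -0.17261804  0.064     ]
grip far/near [ 0.63220454 -0.16345588  0.064     ] [ 0.60868093 -0.16551153  0.064     ]
w1 grip [ 0.62371618 -0.16360363  0.064     ] [ 0.49644366 -0.17231858  0.07504255] [179.89088905  -0.25265511   4.92129378]
```

```bash
python3 -m jog '[[0.0307,0.001,0,0,0,-0.0096,0.087],[0.0307,0.001,0,0,0,0,0.087],[0.0307,0.001,0,0,0,0,0.07],[0.0307,0.001,0,0,0,0,0.06],[0,0,0.013,0,0,0,0.05],[0,0,0.013,0,0,0,0.05],[0,0,0.013,0,0,0,0.05],[0,0,0,0,0,0,0.05],[0,0,0,0,0,0,0.05],[0,0,0,0,0,0,0.05],[0,0,0,0,0,0,0.05]]' 5
python3 - <<'E'
from h import *
im,c=snap('wrist','pics/w3.png')
print(env.get_obs()['tool_pos'],env.get_obs()['tool_rot'])
E
```

```text
time_s: 3.5
tool_pos: [0.6166, -0.1648, 0.0345]
tool_rot: [179.9, -0.1, 5.4]
force: [0.5, 0.3, -0.1]
grip_width: 0.0507
grasp_force: 0.0
[ 0.61672071 -0.16475785  0.0346322 ] [ 1.79941922e+02 -8.05705559e-02  5.44298949e+00]
```

```bash
python3 -m jog '[[0,0,0,0,0,0,0.03],[0,0,0,0,0,0,0.02],[0,0,0,0,0,0,0.015],[0,0,0,0,0,0,0.015],[0,0,0,0,0,0,0.015],[0,0,0,0,0,0,0.015]]' 5
python3 -m jog '[[0,0.005,0,0,0,0,0.015],[0,0.008,0,0,0,0,0.015],[0,0.008,0,0,0,0,0.015],[0,0.006,0,0,0,0,0.015],[0,0.0035,0,0,0,0,0.015],[0,0.0013,0,0,0,0,0.015],[0,0,0,0,0,0,0.015],[0,0,0,0,0,0,0.015],[0,0,0,0,0,0,0.015],[0,0,0,0,0,0,0.015]]' 5
```

```text
time_s: 4.05
tool_pos: [0.6164, -0.1641, 0.0335]
tool_rot: [-180.0, -0.0, 5.5]
force: [-0.5, 0.5, 0.3]
grip_width: 0.019
grasp_force: 5.1
time_s: 4.88
tool_pos: [0.6195, -0.1966, 0.0336]
tool_rot: [179.9, -0.0, 5.5]
force: [1.4, -1.2, -0.8]
grip_width: 0.0193
grasp_force: 5.0
```

```bash
python3 -m jog '[[0,0,0,0,0,0,0.03],[0,0,0,0,0,0,0.05],[0,0,0,0,0,0,0.06],[0,0,-0.02,0,0,0,0.07],[0,0,-0.022,0,0,0,0.087],[-0.03,0,0,0,0,0,0.087],[-0.03,0,0,0,0,0,0.087],[-0.03,0,0,0,0,0,0.087],[-0.02,0,0,0,0,0,0.087],[0,0,0,0,0,0,0.087],[0,0,0,0,0,0,0.087],[0,0,0,0,0,0,0.087]]' 5
python3 - <<'E'
from h import *
im,c=snap('wrist','pics/w4.png'); snap('top','pics/top4.png')
print(env.get_obs()['tool_pos'],env.get_obs()['tool_rot'])
o=np.zeros((600,800,3),np.uint8)
o=np.clip(crop(im,270,0,370,75,8).astype(float)*1.6,0,255).astype(np.uint8)
# show tongues strip below
o2=np.clip(crop(im,270,110,370,150,8).astype(float)*1.6,0,255).astype(np.uint8)
cv2.imwrite('pics/c4.png',np.vstack([o[:280],o2[:320]]))
E
```

```text
time_s: 5.88
tool_pos: [0.5109, -0.2061, 0.076]
tool_rot: [180.0, -0.1, 5.5]
force: [-0.6, 0.7, 0.1]
grip_width: 0.0854
grasp_force: 0.0
[ 0.51115663 -0.20578613  0.075718  ] [-1.79983506e+02 -5.60678115e-02  5.53777639e+00]
```

View pics/c4.png

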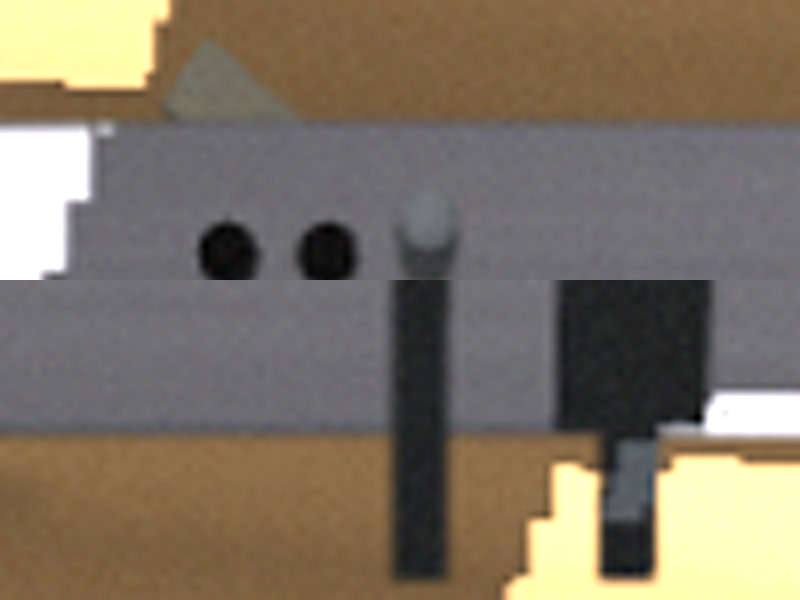

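Run:
```python
from h import *
b,c=load('pics/w4.png'); _,c2=load('pics/w2.png')
y=np.radians(5.45);gy=np.array([-np.sin(y),np.cos(y),0]); gx=np.array([np.cos(y),np.sin(y),0])
S=atz(c,322.5,147.1,.024);F=atz(c,348.5,147.1,.024);print(S,F,(S-F)@gy,(S-F)@gx)
P=[atz(c,u,31.45,.018) for u in (298.5,310.9,323.3)]
print([((p-F)@gy).round(5) for p in P],[((p-S)@gx).round(4) for p in P])
# subpixel tongue edges by intensity profile
g=cv2.cvtColor(b,cv2.COLOR_BGR2GRAY).astype(int)
for v in (141,143,145):print(v,g[v,316:329],g[v,342:355])
print(atz(c2,387.75,134.25,.024), 'w2 sep px per mm check')
im=cv2.imread('pics/w2.png',0).astype(int)
for v in (124,130):print(v,im[v,317:331],im[v,380:396])
```

```text
[ 0.56335629 -0.20291378  0.024     ] [ 0.56551255 -0.22541838  0.024     ] 0.022607658317570563 -9.089159394326616e-06
[np.float64(0.04193), np.float64(0.03198), np.float64(0.02204)] [np.float64(0.0917), np.float64(0.0917), np.float64(0.0917)]
141 [68 69 57 33 21 21 24 22 22 36 57 68 66] [182 183 129  37  20  21  24  22  20  47 147 184 186]
143 [67 65 55 34 21 19 22 23 24 31 55 65 67] [181 179 127  40  21  22  21  23  21  47 144 181 181]
145 [63 63 53 33 21 22 22 20 25 36 54 64 64] [175 175 125  38  21  20  22  24  19  44 141 178 180]
[ 0.56508786 -0.22478677  0.024     ] w2 sep px per mm check
124 [67 67 63 41 20 22 23 21 20 21 51 71 69 69] [88 70 70 60 24 19 20 19 21 20 21 19 48 68 69 71]
130 [61 63 61 42 24 19 22 22 22 22 47 62 62 62] [68 69 69 47 21 32 23 22 20 23 22 20 65 68 70 68]
```

Tongue distance now measures about 22.5 mm against the pin's 22.0, so I'll re-grip and nudge the slider 0.4 mm.

```bash
python3 -m jog '[[0.02,0,0,0,0,0,0.087],[0.03,0,0,0,0,0,0.087],[0.03,0,0,0,0,0,0.07],[0.03,0,0,0,0,0,0.06],[0,0,0.022,0,0,0,0.05],[0,0,0.02,0,0,0,0.05],[0,0,0,0,0,0,0.05],[0,0,0,0,0,0,0.03],[0,0,0,0,0,0,0.02],[0,0,0,0,0,0,0.015],[0,0,0,0,0,0,0.015],[0,0.0004,0,0,0,0,0.015]]' 5
python3 -m jog '[[0,0,0,0,0,0,0.015],[0,0,0,0,0,0,0.015],[0,0,0,0,0,0,0.015],[0,0,0,0,0,0,0.03],[0,0,0,0,0,0,0.05],[0,0,0,0,0,0,0.06],[0,0,-0.02,0,0,0,0.07],[0,0,-0.022,0,0,0,0.087],[-0.03,0,0,0,0,0,0.087],[-0.03,0,0,0,0,0,0.087],[-0.03,0,0,0,0,0,0.087],[-0.02,0,0,0,0,0,0.087]]' 5
python3 -m jog '[[0,0,0,0,0,0,0.087],[0,0,0,0,0,0,0.087],[0,0,0,0,0,0,0.087]]'
python3 - <<'E'
from h import *
im,c=snap('wrist','pics/w5.png'); g=cv2.cvtColor(im,cv2.COLOR_BGR2GRAY).astype(float)
print(env.get_obs()['tool_pos'],env.get_obs()['tool_rot'])
for v in (141,143,145):print(v,g[v,316:329].astype(int),g[v,342:355].astype(int))
print(im[31].mean(1)[290:335].astype(int))
E
```

```text
time_s: 6.98
tool_pos: [0.6201, -0.1966, 0.0349]
tool_rot: [179.9, -0.1, 5.5]
force: [-0.0, -0.5, 0.1]
grip_width: 0.0283
grasp_force: 0.0
time_s: 7.98
tool_pos: [0.5067, -0.2071, 0.0747]
tool_rot: [-180.0, 0.2, 5.4]
force: [0.0, -1.0, -0.5]
grip_width: 0.0683
grasp_force: 0.0
time_s: 8.23
tool_pos: [0.5107, -0.2067, 0.0756]
tool_rot: [180.0, -0.1, 5.5]
force: [0.7, 0.2, 0.2]
grip_width: 0.0844
grasp_force: 0.0
[ 0.51104145 -0.20639534  0.0756038 ] [-1.79988016e+02 -5.68616371e-02  5.51043419e+00]
141 [68 69 50 23 23 24 22 20 22 50 69 70 69] [183 162  91  19  19  22  23  24  24 111 170 185 185]
143 [66 69 49 21 22 23 20 22 21 49 69 67 66] [179 156  90  18  22  24  23  21  22 135 179 183 183]
145 [65 63 48 23 23 27 21 20 22 47 62 65 65] [174 136  60  22  22  19  21  23  22 136 178 179 180]
[69 68 71 68 13  8 10 11  9 10 11 34 69 69 69 69 48  9 11 11 10  9  7 27
 56 70 71 69 62 46 39 41 41 38 39 39 61 70 71 71 71 71 70 70 72]
```

Tongue distance is now about 22.3 mm, in line with the pin's hole. Next, the wrist camera goes over the tweezers.

```bash
python3 -m jog '[[0,-0.01,-0.025,0,0,0,0.087],[0.003,-0.0333,-0.025,0,0,0,0.087],[0.003,-0.0333,-0.025,0,0,0,0.087],[0.003,-0.0333,0,0,0,0,0.087],[0.003,-0.0333,0,0,0,0,0.087],[0.003,-0.0333,0,0,0,0,0.087],[0.003,-0.0333,0,0,0,0,0.087],[0.003,-0.0333,0,0,0,0,0.087],[0.003,-0.0333,0,0,0,0,0.087],[0.003,-0.0333,0,0,0,0,0.087],[0.003,-0.0333,0,0,0,0,0.087],[0,0,0,0,0,0,0.087]]'
python3 -m jog '[[0,0,0,0,0,0,0.087],[0,0,0,0,0,0,0.087],[0,0,0,0,0,0,0.087]]'
python3 - <<'E'
from h import *
im,c=snap('wrist','pics/w6.png')
print(env.get_obs()['tool_pos'],env.get_obs()['tool_rot'])
for p in [(.72,.164,.03),(.72,.113,.03),(.522,.123,.03)]: print(proj(c,p))
E
python3 -m jog '[[0.02,0,-0.02,0,0,0,0.087],[0.02,0,-0.02,0,0,0,0.087],[0,0,0,0,0,0,0.087],[0,0,0,0,0,0,0.087],[0,0,0,0,0,0,0.087],[0,0,0,0,0,0,0.087]]'
python3 - <<'E'
from h import *
im,c=snap('wrist','pics/w7.png'); a,_=load('pics/w6.png')
print(env.get_obs()['tool_pos'],env.get_obs()['tool_rot'])
A=crop(a,240,0,400,250,2.35);B=crop(im,240,0,400,250,2.35)
cv2.imwrite('pics/c6.png',np.hstack([A,np.zeros((A.shape[0],10,3),np.uint8),B]));print(A.shape)
E
```

```text
time_s: 9.28
tool_pos: [0.5063, 0.1474, 0.1511]
tool_rot: [-179.6, -0.1, 6.1]
force: [-1.0, 1.2, 0.6]
grip_width: 0.0872
grasp_force: 0.0
time_s: 9.53
tool_pos: [0.5076, 0.1361, 0.1502]
tool_rot: [180.0, 0.0, 5.4]
force: [0.0, -0.2, 0.9]
grip_width: 0.087
grasp_force: 0.0
[0.50760397 0.13594143 0.15025667] [1.79982230e+02 1.72650729e-02 5.33948923e+00]
[311.94836037 -30.94688172]
[364.86720836 -25.10397254]
[333.10644103 174.45630618]
time_s: 10.08
tool_pos: [0.5458, 0.1404, 0.1894]
tool_rot: [180.0, 0.1, 5.4]
force: [-0.8, -0.4, 0.3]
grip_width: 0.0872
grasp_force: 0.0
[0.54580359 0.1405513  0.18944264] [1.79957487e+02 1.11412651e-01 5.44739573e+00]
(588, 376, 3)
```

View pics/c6.png

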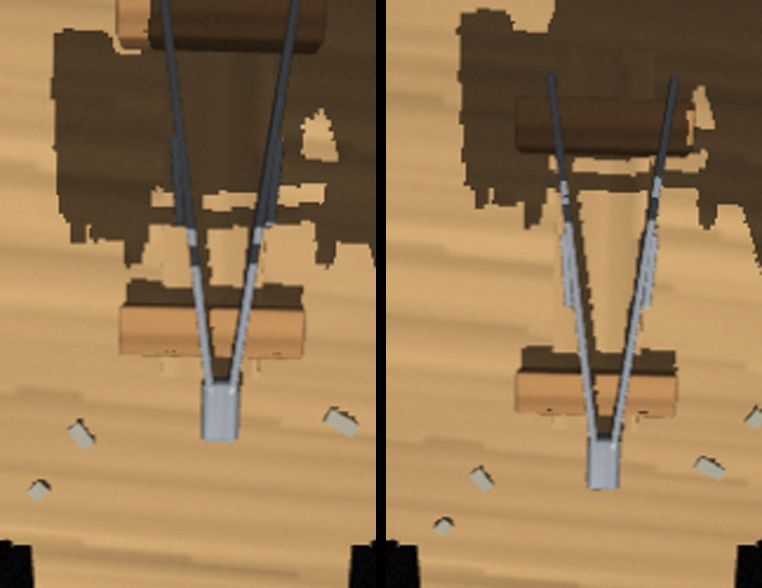

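Run:
```python
from h import *
_,a=load('pics/w6.png');_,b=load('pics/w7.png')
f=lambda x,y:(240+(x+.5)/2.35-.5,(y+.5)/2.35-.5)
print('blockback tri',tri((a,*f(219,440)),(b,*f(217,488))),'blockfront',tri((a,*f(220,382)),(b,*f(218,437))),'pads',tri((a,*f(226,182)),(b,*f(223,263))))
k=atz(b,*f(217,488),.040);t1=atz(b,*f(165,76),.036);t2=atz(b,*f(288,76),.036);m=(t1+t2)/2
d=m-k;yaw=np.degrees(np.arctan2(d[1],d[0]));print(k,t1,t2,np.linalg.norm(t1-t2),'len',np.linalg.norm(d[:2]),'yaw',yaw)
u=d[:2]/np.linalg.norm(d[:2]); o=m[:2]-.09*u; print('origin from tips',o,'pads at z.04',atz(b,*f(223,263),.04),atz(a,*f(226,182),.04))
for p in [(520-386,396),(674-386,392)]: print('batten',atz(b,*f(*p),.024))
```

```text
blockback tri [0.50928717 0.12201717 0.03764686] blockfront [0.53507362 0.1236799  0.02441625] pads [ 0.62896208  0.12959383 -0.00211205]
[0.51011143 0.12200457 0.04      ] [0.7109107  0.16762016 0.036     ] [0.71649953 0.10986544 0.036     ] 0.05802449913510401 len 0.2042805899827756 yaw 4.699938831087297
origin from tips [0.62400774 0.13136843] pads at z.04 [0.62883166 0.13153422 0.04      ] [0.62408762 0.13134984 0.04      ]
batten [0.55400025 0.17227884 0.024     ]
batten [0.56422469 0.08757194 0.024     ]
```

The tweezers' pads are centred at about (0.626, 0.1315) with yaw 4.7° and the tips toward +x. In the left frame the block is at (220,410). In the right frame the tips are at (551,76) and (674,76). I'm going down to straddle the pads.

```bash
python3 -m jog '[[0.0395,0.008,0,0,0,0.013,0.087],[0.0396,0.008,0.01,0,0,0,0.087],[0,0,0.03,0,0,0,0.087],[0,0,0.035,0,0,0,0.087],[0,0,0.035,0,0,0,0.087],[0,0,0.03,0,0,0,0.087],[0,0,0.02,0,0,0,0.087],[0,0,0.01,0,0,0,0.087],[0,0,0,0,0,0,0.087],[0,0,0,0,0,0,0.087],[0,0,0,0,0,0,0.087]]'
python3 - <<'E'
from h import *
im,c=snap('wrist','pics/w8.png');print(env.get_obs()['tool_pos'],env.get_obs()['tool_rot'])
E
```

```text
time_s: 11.05
tool_pos: [0.6284, 0.1327, 0.0223]
tool_rot: [-180.0, -0.2, 4.7]
force: [0.5, 0.9, -0.1]
grip_width: 0.0867
grasp_force: 0.0
[0.62862336 0.13270045 0.02256956] [-179.99063717   -0.19589108    4.7219702 ]
```

```bash
python3 -m jog '[[-0.0025,0.001,0.005,0,0,0,0.08],[0,0,0.0045,0,0,0,0.07],[0,0,0,0,0,0,0.06],[0,0,0,0,0,0,0.053],[0,0,0,0,0,0,0.05],[0,0,0,0,0,0,0.045],[0,0,0,0,0,0,0.042],[0,0,0,0,0,0,0.04],[0,0,0,0,0,0,0.038],[0,0,0,0,0,0,0.036],[0,0,0,0,0,0,0.034],[0,0,0,0,0,0,0.034]]' 30
python3 -m jog '[[0,0,0,0,0,0,0.034],[0,0,0,0,0,0,0.034],[0,0,0,0,0,0,0.034]]'
```

```text
time_s: 12.1
tool_pos: [0.6248, 0.131, 0.0109]
tool_rot: [180.0, 0.0, 4.7]
force: [0.1, 0.3, -0.7]
grip_width: 0.035
grasp_force: 0.0
time_s: 12.35
tool_pos: [0.6247, 0.131, 0.0109]
tool_rot: [180.0, 0.0, 4.7]
force: [-0.5, -0.4, 0.9]
grip_width: 0.034
grasp_force: 0.0
```

Run:
```python
from h import *
im,c=snap('wrist','pics/w9.png'); o=env.get_obs();print(o['grasp_force'],o['grip_width'],o['tool_pos'])
print(proj(c,(.7109,.1676,.036)),proj(c,(.7165,.1099,.036)),proj(c,(.626,.1315,.04)))
cv2.imwrite('pics/v9.png',crop(im,200,0,440,280,2))
```

```text
0.0 0.03408995017959339 [0.62475843 0.13100932 0.01093185]
[268.22032512  99.27555543] [370.46755679  97.59818558] [319.67199072 242.61368046]
```

View pics/v9.png

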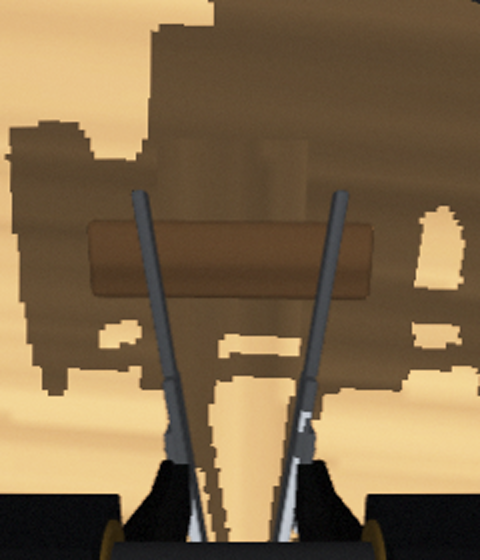

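Run:
```python
from h import *
_,c=load('pics/w9.png')
for r in (192,378,420,460,540): print(r,atz(c,200+168/2,r/2,.036))
_,a=load('pics/w6.png');_,b=load('pics/w7.png')
f=lambda x,y:(240+(x+.5)/2.35-.5,(y+.5)/2.35-.5)
for y in (182,222,263,305): print('B',y,atz(b,*f(223,y),.036)[0])
for y in (135,182,228,265): print('A',y,atz(a,*f(226,y),.036)[0])
print(atz(c,200+140/2,96,.036),atz(c,200+340/2,96,.036))
```

```text
192 [0.71334963 0.1587402  0.036     ]
378 [0.65883007 0.15636476 0.036     ]
420 [0.64498648 0.15579151 0.036     ]
460 [0.63115754 0.15522927 0.036     ]
540 [0.60134145 0.1540493  0.036     ]
B 182 0.6668520834515181
B 222 0.6483655994381017
B 263 0.6288445692499505
B 305 0.6081963795069706
A 135 0.6432444619204867
A 182 0.6245500551640409
A 228 0.6056537453218891
A 265 0.5899856848293618
[0.71274165 0.166647   0.036     ] [0.71733016 0.11027495 0.036     ]
```

Run:
```python
from h import *
_,c=load('pics/w9.png')
P=np.array(c['pose']);print(P[:3,3],np.array(c['pose'])[:3,2])
o=env.get_obs()
y=np.radians(4.7);ux=np.array([np.cos(y),np.sin(y),0]);uy=np.array([-np.sin(y),np.cos(y),0]);t=o['tool_pos']
for z in (.011,.03,.05,.08):
  for s in (.017,.032):
    q=t+ux*.0095+uy*s; q[2]=z; print(z,s,(proj(c,q)-[200,0])*2)
for x,yy in((188,462),(160,462),(300,462)): print([atz(c,200+x/2,yy/2,z).round(4).tolist() for z in (.011,.03,.05)])
# bulge widths
for z in(.024,.032,.04): print(z,np.linalg.norm(atz(c,200+165/2,220,z)-atz(c,200+315/2,220,z)))
```

```text
[0.7063992  0.13726745 0.20213892] [0.29819585 0.0247106  0.9541848 ]
0.011 0.017 [194.43250503 429.48798248]
0.011 0.032 [153.69630111 429.4986775 ]
0.03 0.017 [189.83473933 449.59687955]
0.03 0.032 [145.15292676 449.58877574]
0.05 0.017 [183.92879803 475.45621189]
0.05 0.032 [134.18470335 475.41357134]
0.08 0.017 [172.07025867 527.47887212]
0.08 0.032 [112.18503726 527.32425353]
[[0.6196, 0.1504, 0.011], [0.6283, 0.1491, 0.03], [0.6373, 0.1477, 0.05]]
[[0.6188, 0.1609, 0.011], [0.6275, 0.1585, 0.03], [0.6367, 0.1561, 0.05]]
[[0.623, 0.1086, 0.011], [0.6313, 0.1114, 0.03], [0.64, 0.1144, 0.05]]
0.024 0.05174107292391983
0.032 0.049417444944680367
0.04 0.047093816965440925
```

Run:
```python
from h import *
g=cv2.imread('pics/w9.png',0).astype(int)
for v in range(170,262,4): print(v,' '.join('%3d'%x for x in g[v,274:306]),'|',' '.join('%3d'%x for x in g[v,336:364]))
```

```text
170  83  84  82  81  77  70  70  72  73  70  57  48  66  80  79  79  79  79  79  80  80  81  80  79  79  79  79  79  79  79  77  80 | 189 190 190 193 196 198 201 204 204 205 206 209 209 197 138  78  80  69  52  52  68  72  75  73  69  66  71  78
174  86  87  86  86  77  62  68  71  71  70  67  51  52  69  79  78  78  79  80  78  80  80  79  80  78  80  80  78  78  79  79  78 | 190 190 191 195 196 198 201 204 204 207 207 208 211 164  82  81  76  59  48  61  69  72  73  71  65  72  79  79
178  82  82  83  85  83  76  68  69  73  74  68  61  45  65  80  79  81  80  79  79  80  81  80  80  79  78  79  80  79  80  79  80 |  73  73  74  85  95  95  97  98  99 100 102 103 106  96  84  84  70  48  57  71  73  74  72  71  78  85  86  83
182  81  79  78  80  79  79  73  70  70  72  72  69  57  46  66  79  79  80  81  79  80  79  79  80  79  81  77  77  79  78  77  79 |  74  73  74  77  76  78  77  79  79  82  83  81  84  84  86  76  54  55  68  71  70  73  72  71  81  89  88  88
186  80  80  79  78  81  77  74  66  69  70  70  71  65  55  49  58  71  78  79  77  79  81  78  80  78  76  79  76 
[... 3857 characters left out ...]
 9   6   6  10  11  11   8   7   7   4   8   4  13  51 103  97  45  44 118 183 200 157  79  77 | 145  72  72  59  45  46 107 172 195 198 194 131  13   7   8   5   9   5   9   9   5  11   8  11   7   5   2   5
254   8   6   8   7   5   8  11  10  10   9   9  13   8   8  11   6  10   9   7   8   7  48 128 136  65  44  44 145 200 160  79  79 |  73  72  61  49  46  70 146 191 198 195 138  43   9   7   8   9  11  13   9  10   9  10  13  13  12  11   9   8
258   6   5   7   1   7   4   8  11  10  11   8   9  11   6   9  11  10   5   3   7   9 129 195 179 115  47  46  87 164 202 200 158 |  73  69  56  47  48 132 190 198 193 188 137  54   8   7  12   8  11  13  10  10   5  10   8   5   8  12   8   5
```

```bash
python3 -m jog '[[0,0,0,0,0,0,0.032],[0,0,0,0,0,0,0.03],[0,0,0,0,0,0,0.03],[0,0,0,0,0,0,0.03]]' 30
python3 - <<'E'
from h import *
im,c=snap('wrist','pics/w10.png');g=cv2.imread('pics/w10.png',0).astype(int); h=cv2.imread('pics/w9.png',0).astype(int)
for v in (100,110,160,220,226): print(v,[ (im_[v,255:300].argmin()+255,im_[v,336:380].argmin()+336) for im_ in (h,g)])
ys,xs=np.where(abs(g-h)>40); print(len(ys),np.percentile(ys,[0,25,50,75,100]),np.percentile(xs,[0,25,50,75,100]))
E
```

```text
time_s: 12.73
tool_pos: [0.6247, 0.1311, 0.0109]
tool_rot: [180.0, 0.0, 4.7]
force: [0.1, 0.6, -0.1]
grip_width: 0.0303
grasp_force: 0.0
100 [(np.int64(273), np.int64(366)), (np.int64(273), np.int64(366))]
110 [(np.int64(275), np.int64(364)), (np.int64(275), np.int64(365))]
160 [(np.int64(283), np.int64(356)), (np.int64(283), np.int64(356))]
220 [(np.int64(294), np.int64(346)), (np.int64(294), np.int64(346))]
226 [(np.int64(294), np.int64(344)), (np.int64(294), np.int64(344))]
2421 [ 15. 241. 259. 303. 392.] [154. 266. 346. 403. 598.]
```

Nothing was touched. The picture shows why. The visible fingertips are about 30 mm short of the stated TCP, from an apparent depth of about 0.175 m at row 231 for a known width. They sit just above the pads, so I'll open, go lower with force checks, and try again.

```bash
python3 -m jog '[[0,0,0,0,0,0,0.05],[0,0,0,0,0,0,0.07],[0,0,0,0,0,0,0.075],[0,0,0,0,0,0,0.075],[0,0,0.005,0,0,0,0.075],[0,0,0.004,0,0,0,0.075],[0,0,0,0,0,0,0.075],[0,0,0,0,0,0,0.075]]' 30
python3 - <<'E'
from h import *
im,c=snap('wrist','pics/w11.png'); print(env.grip_point_offset)
g=cv2.imread('pics/w11.png',0).astype(int)
for v in range(210,250,4): r=np.where(g[v,230:420]<25)[0]+230; print(v,r[:1],r[-1:],r[r<320][-1:],r[r>320][:1])
E
```

```text
time_s: 13.45
tool_pos: [0.6242, 0.1309, 0.0012]
tool_rot: [180.0, 0.1, 4.7]
force: [-0.2, -0.5, 1.1]
grip_width: 0.0724
grasp_force: 0.0
0.0187
210 [] [] [] []
214 [] [] [] []
218 [] [] [] []
222 [] [] [] []
226 [] [] [] []
230 [252] [390] [254] [387]
234 [249] [393] [263] [379]
238 [246] [396] [263] [379]
242 [244] [398] [264] [378]
246 [242] [400] [264] [378]
```

```bash
python3 -m jog '[[0,0,0.004,0,0,0,0.072],[0,0,0.003,0,0,0,0.072],[0,0,0,0,0,0,0.072]]'
python3 -m jog '[[0,0,0.004,0,0,0,0.07],[0,0,0.003,0,0,0,0.07],[0,0,0,0,0,0,0.07]]'
```

```text
time_s: 13.75
tool_pos: [0.6242, 0.1308, -0.0059]
tool_rot: [180.0, 0.1, 4.7]
force: [-0.6, -0.2, -0.1]
grip_width: 0.0722
grasp_force: 0.0
time_s: 14.0
tool_pos: [0.6241, 0.1308, -0.013]
tool_rot: [180.0, 0.1, 4.7]
force: [-0.8, -1.1, 0.4]
grip_width: 0.0699
grasp_force: 0.0
```

```bash
python3 -m jog '[[0.002,0,0.003,0,0,0,0.06],[0,0,0,0,0,0,0.053],[0,0,0,0,0,0,0.05],[0,0,0,0,0,0,0.047],[0,0,0,0,0,0,0.044],[0,0,0,0,0,0,0.041],[0,0,0,0,0,0,0.038],[0,0,0,0,0,0,0.038]]' 30
```

```text
time_s: 14.67
tool_pos: [0.6269, 0.1311, -0.0149]
tool_rot: [180.0, -0.0, 4.7]
force: [0.1, -1.3, -0.3]
grip_width: 0.0398
grasp_force: 5.6
```

Now the pads are gripped: 5.6 N at 39.8 mm, which matches the spring. Next I squeeze more, lift and carry.

```bash
python3 -m jog '[[0,0,0,0,0,0,0.035],[0,0,0,0,0,0,0.032],[0,0,0,0,0,0,0.03],[0,0,0,0,0,0,0.03],[0,0,-0.004,0,0,0,0.03],[0,0,-0.01,0,0,0,0.03],[0,0,-0.02,0,0,0,0.03],[0,0,-0.025,0,0,0,0.03],[0,0,-0.025,0,0,0,0.03],[0,0,0,0,0,0,0.03],[0,0,0,0,0,0,0.03]]' 40
python3 - <<'E'
from h import *
im,c=snap('wrist','pics/w12.png'); print(env.get_obs()['grasp_force'])
g=cv2.imread('pics/w12.png',0).astype(int)
for v in range(60,130,6): print(v,' '.join('%3d'%x for x in g[v,284:360:2]))
E
```

```text
time_s: 15.58
tool_pos: [0.6282, 0.1318, 0.0715]
tool_rot: [-180.0, -0.2, 4.7]
force: [-0.4, -0.2, -1.3]
grip_width: 0.0302
grasp_force: 12.7
12.663046005181968
60  72  72  73  73  73  71  72  73  72  70  70  71  73  74  70  70  70  72  69  70  68  70  70  69  70  71  72  71  71  70  71  69  71  71  70  70  71  71
66  74  73  72  74  72  74  72  73  73  71  71  74  72  73  73  75  73  71  71  75  72  75  72  73  73  73  72  73  72  73  72  71  72  70  71  72  70  72
72  74  72  72  74  72  73  73  71  73  72  75  76  74  75  73  75  74  72  75  74  75  77  73  73  75  75  75  73  76  74  73  74  75  76  73  72  73  72
78  71  71  71  68  71  72  73  71  72  69  71  72  71  72  73  73  71  72  74  71  72  72  72  72  73  72  73  73  72  72  72  73  74  73  74  74  72  74
84  69  68  68  68  69  69  70  70  70  70  68  69  67  68  70  68  68  69  70  67  70  69  69  69  72  67  70  69  69  69  71  70  70  73  69  68  70  69
90  76  74  74  69  68  71  70  73  72  73  74  72  70  70  69  70  70  70  70  70  68  67  69  74  73  71  72  72  73  73  75  73  69  71  71  69  68  68
96  67  6
[... 225 characters left out ...]
  69  66  67  66  64  69  72  72  71  74  75  76  64  50  70  66  65  62  66
108  68  67  70  69  60  68  65  57  59  74  71  72  70  70  71  71  71  72  73  69  67  69  66  66  69  71  72  74  74  75  76  57  55  70  68  60  61  64
114  69  68  66  68  56  68  67  63  48  72  73  72  71  70  69  70  69  73  75  69  68  67  66  66  69  72  73  73  72  72  75  47  62  70  65  56  69  69
120  66  67  67  65  58  67  64  63  50  67  68  66  67  68  67  69  68  67  66  69  66  67  70  69  66  66  64  67  66  65  65  41  67  70  64  58  66  65
126  68  66  65  68  62  63  65  65  47  66  69  68  67  65  68  67  69  68  67  67  69  69  69  68  71  68  69  67  68  67  64  50  69  68  62  63  69  67
```

```bash
python3 -m jog '[[-0.006,0.01,0,0,0,-0.013,0.03],[-0.012,0.02,0,0,0,0,0.03],[-0.0167,0.0308,0,0,0,0,0.03],[-0.0167,0.0308,0,0,0,0,0.03],[-0.0167,0.0308,0,0,0,0,0.03],[-0.0167,0.0308,0,0,0,0,0.03],[-0.0167,0.0308,0,0,0,0,0.03],[-0.0167,0.0308,0,0,0,0,0.03],[-0.0167,0.0308,0,0,0,0,0.03],[-0.0167,0.0308,0,0,0,0,0.03],[-0.0167,0.0308,0,0,0,0,0.03],[-0.011,0.022,0,0,0,0,0.03]]' 40
python3 -m jog '[[-0.005,0.009,0,0,0,0,0.03],[0,0,0,0,0,0,0.03],[0,0,0,0,0,0,0.03],[0,0,0,0,0,0,0.03],[0,0,0,0,0,0,0.03],[0,0,0,0,0,0,0.03]]' 40
python3 - <<'E'
from h import *
im,c=snap('wrist','pics/w13.png'); o=env.get_obs(); print(o['grasp_force'],o['tool_pos'],o['tool_rot'])
g=cv2.imread('pics/w13.png',0).astype(int)
for v in range(80,112,2): print(v,' '.join('%3d'%x for x in g[v,286:304]),'|',' '.join('%3d'%x for x in g[v,338:358]))
E
```

```text
time_s: 16.63
tool_pos: [0.4762, -0.2167, 0.0676]
tool_rot: [-180.0, 0.2, 5.3]
force: [-0.7, -0.6, -0.5]
grip_width: 0.0307
grasp_force: 12.7
time_s: 17.13
tool_pos: [0.4761, -0.221, 0.0689]
tool_rot: [-180.0, -0.0, 5.6]
force: [-0.1, 0.1, 0.1]
grip_width: 0.0301
grasp_force: 12.7
12.665244354866445 [ 0.47603923 -0.22141798  0.06893134] [-1.79983076e+02 -8.77310429e-03  5.61969933e+00]
80  74  73  74  73  75  72  74  72  76  74  72  74  74  76  75  75  76  75 |  24  26  25  25  26  24  21  25  31  67  75  76  79  76  76  76  78  77  77  77
82  76  74  75  76  74  76  75  74  76  77  77  76  76  76  77  76  76  76 |  27  24  24  22  23  23  23  22  31  67  78  78  78  81  78  79  81  78  78  79
84  56  57  58  57  58  58  57  57  56  55  59  57  57  56  56  56  56  56 |  24  28  35  54  58  58  62  58  60  59  60  59  61  60  58  59  61  59  61  62
86  46  46  47  47  48  46  48  47  49  48  48  48  48  45  46  47  46  47 |  26  24  36  48  47  49  49  47  50  48  49  47  47  48  47  46  46  47  49  48
88  78  79  78  77  78  80  78  75  78  75  78  77  79  77  78  75  76  78 |  24  2
[... 1106 characters left out ...]
  74  75  75  74  75  68  53  54  68  71  74  71  70  68  62  74  77
104  67  67  68  67  64  59  65  69  70  71  70  70  56  45  61  69  67  68 |  54  52  66  76  73  75  76  74  63  46  56  70  73  72  70  69  63  60  68  76
106  69  68  68  65  65  61  64  69  72  70  71  68  57  51  59  65  68  66 |  70  70  73  72  72  73  72  74  58  47  60  70  74  71  72  67  64  58  68  75
108  65  68  69  69  66  61  66  68  70  70  70  67  59  51  58  67  68  68 |  69  69  69  68  70  69  70  69  58  47  56  69  73  69  71  68  62  61  69  72
110  71  69  69  70  70  63  62  71  72  70  72  69  62  51  56  70  69  67 |  69  69  68  69  66  69  66  69  55  50  62  73  75  69  71  69  63  64  68  69
```

Run:
```python
from h import *
im,c=load('pics/w13.png'); g=cv2.cvtColor(im,cv2.COLOR_BGR2GRAY).astype(int)
for z in (.116,.12,.124):
  l=atz(c,294.1,96.5,z);r=atz(c,352,96.8,z);print(z,l,r,np.linalg.norm(l-r))
for v in range(94,110,2): print(v,' '.join('%3d'%x for x in g[v,328:342]),'|',' '.join('%3d'%x for x in g[v,350:372]))
```

```text
0.116 [ 0.56363029 -0.19973227  0.116     ] [ 0.56626076 -0.22801618  0.116     ] 0.028405975580966886
0.12 [ 0.56346432 -0.20011685  0.12      ] [ 0.56602179 -0.22761586  0.12      ] 0.027617678191727286
0.124 [ 0.56329836 -0.20050143  0.124     ] [ 0.56578283 -0.22721553  0.124     ] 0.026829380802487677
94  79  78  78  78  58  33  26  24  23  27  26  23  51  73 |  79  76  77  79  78  78  77  78  78  78  78  80  78  78  77  78  76  77  79  76  77  78
96  79  78  78  78  56  29  25  24  24  24  25  24  53  75 |  71  72  70  66  73  75  76  76  78  77  78  76  78  76  77  79  78  80  78  78  76  77
98  76  78  77  77  56  29  27  25  23  26  25  23  61  76 |  73  75  72  71  65  64  74  76  77  78  77  78  78  78  78  77  79  79  78  77  79  77
100  76  75  77  75  55  28  26  26  25  25  24  25  60  76 |  73  75  72  70  68  60  73  79  77  77  78  79  79  77  78  78  78  77  80  78  77  79
102  73  74  77  77  54  27  25  27  22  26  22  27  59  74 |  72  75  71  71  68  62  75  77  76  78  77  75  78  76  75  76  78  78  78  78  77  78
104  75  74  72  74  63  57  55  57  57  53  55  53  67  76 |  74  72  71  70  63  61  69  76  75  75  77  75  76  74  77  76  76  77  77  79  77  77
106  70  70  71  71  70  71  71  71  71  72  71  70  73  73 |  75  71  73  67  65  58  68  76  77  74  75  74  77  76  77  79  77  76  76  76  75  76
108  70  69  69  69  70  70  68  71  70  71  69  69  70  68 |  73  69  72  68  62  62  70  73  75  73  74  74  73  75  75  73  73  74  75  75  74  73
```

Run:
```python
from h import *
im,c=load('pics/w13.png'); g=cv2.cvtColor(im,cv2.COLOR_BGR2GRAY).astype(int)
print(atz(c,336.1,103.7,.024))
for v in (70,80,90,94,98,102,106): print(v,' '.join('%3d'%x for x in g[v,300:332]))
print(proj(c,(.5634,-.2029,.024)),proj(c,(.5655,-.2254,.024)))
```

```text
[ 0.56521682 -0.2250945   0.024     ]
70  78  79  79  79  63  26  26  25  25  25  26  30  56  79  77  77  78  79  80  79  80  80  78  78  78  80  63  37  24  24  25  25
80  75  75  76  76  61  26  26  25  26  26  26  24  49  74  75  74  73  74  76  74  74  77  74  76  78  75  63  38  26  26  26  26
90  79  78  79  78  66  31  25  25  23  24  26  22  51  78  76  79  81  79  77  78  79  80  78  80  79  79  78  78  77  76  78  76
94  80  80  77  80  62  31  22  24  24  24  26  21  54  76  80  77  80  79  79  78  79  78  80  77  76  79  78  79  79  78  78  78
98  73  75  72  76  61  33  24  25  25  21  27  23  52  73  78  78  75  77  77  77  77  76  77  77  78  76  76  75  76  78  77  77
102  65  72  72  71  64  38  26  25  25  26  22  24  50  72  74  72  72  76  74  72  74  74  77  74  76  74  74  73  73  74  77  77
106  60  66  68  67  68  67  66  69  70  69  68  68  68  71  68  69  69  71  68  71  69  71  70  71  71  72  69  70  70  70  71  71
[308.56281085 103.241537  ] [336.51464007 103.37421411]
```

Tip and tongue positions agree: tip midpoint (0.5647, -0.2139), tongue-end midpoint (0.5644, -0.2140). I'm squeezing to about 22.3 mm and descending in stages.

```bash
python3 -m jog '[[0,0,0.01,0,0,0,0.0285],[0,0,0.018,0,0,0,0.0273],[0,0,0.018,0,0,0,0.0273],[0,0,0.014,0,0,0,0.0273],[0,0,0.008,0,0,0,0.0273],[0,0,0.004,0,0,0,0.0273],[0,0,0,0,0,0,0.0273],[0,0,0,0,0,0,0.0273],[0,0,0,0,0,0,0.0273],[0,0,0,0,0,0,0.0273]]' 40
python3 - <<'E'
from h import *
im,c=snap('wrist','pics/w14.png'); o=env.get_obs(); print(o['grasp_force'],o['grip_width'],o['tool_pos'],o['tool_rot'])
g=cv2.imread('pics/w14.png',0).astype(int)
for v in list(range(84,114,2)): print(v,' '.join('%3d'%x for x in g[v,290:316]),'|',' '.join('%3d'%x for x in g[v,332:356]))
E
```

```text
time_s: 18.02
tool_pos: [0.4762, -0.2233, -0.0022]
tool_rot: [179.9, -0.1, 5.5]
force: [0.3, -0.2, -1.7]
grip_width: 0.0274
grasp_force: 15.2
15.237051090225577 0.027783142095048913 [ 0.4760306  -0.22330472 -0.00224274] [ 1.79938862e+02 -6.93915632e-02  5.46263159e+00]
84  87  90  77  40  27  29  30  28  30  29  29  28  33  33  58  90  88  90  89  87  89  87  89  87  91  89 |  76  47  26  31  29  28  29  29  28  29  30  29  73  87  89  87  88  87  90  88  86  87  89  87
86  90  88  77  38  31  28  30  32  29  28  27  28  28  31  57  89  89  89  88  86  89  88  87  90  88  87 |  79  47  27  29  30  28  28  28  27  27  29  30  74  86  89  87  87  87  89  89  86  87  88  87
88  87  88  77  40  28  27  28  31  30  29  27  28  29  30  60  88  87  90  88  87  89  90  88  87  88  87 |  78  44  28  30  29  28  28  27  29  31  28  26  75  88  89  90  88  89  87  88  87  88  90  88
90  85  88  78  46  27  27  28  27  28  27  29  31  32  33  62  87  88  88  87  88  88  89  87  87  89  88 |  77  48  30  27  29  25  25  29  27  30  28  38  75  87  89  87  88  87  88  89  89  89  89  88
92  86  85
[... 1551 characters left out ...]
79  78  78  80  80  79  80  66  59  73  82  83  81  79  77  70  74  81  81  82  80
108  78  78  78  78  78  80  70  65  76  79  80  79  81  78  64  59  74  77  76  76  77  77  77  78  76  75 |  78  78  75  77  77  77  78  77  78  78  59  58  75  81  83  80  79  76  67  75  77  80  81  81
110  80  76  80  77  79  80  73  67  76  79  79  81  79  75  62  61  73  77  77  78  80  79  79  79  80  78 |  77  79  78  78  75  78  76  78  78  75  58  59  73  80  84  81  79  74  66  74  77  76  76  79
112  79  79  78  77  77  81  75  70  77  80  80  81  79  77  64  60  74  80  80  81  80  81  80  78  79  78 |  78  79  77  81  78  78  78  77  79  74  57  63  79  81  83  79  78  73  64  74  77  77  79  79
```

Run:
```python
from h import *
im,c=load('pics/w14.png')
y=np.radians(5.45);gy=np.array([-np.sin(y),np.cos(y),0]); gx=np.array([np.cos(y),np.sin(y),0])
S=atz(c,298.25,99.7,.024);F=atz(c,338.1,99.7,.024)
for z in (.0468,.0488):
  L=atz(c,300.3,95.6,z);Q=atz(c,347.6,95.9,z)
  print(z,'gap',np.linalg.norm(L-Q),'marks',np.linalg.norm(S-F));
  for a,b in((L,S),(Q,F)): print(((a-b)@gx).round(4),((a-b)@gy).round(4))
g=cv2.imread('pics/w14.png',0).astype(int); print(g[103:112,295:308].mean(0).astype(int),g[103:112,340:354].mean(0).astype(int))
```

```text
0.0468 gap 0.0229038084783731 marks 0.02246365160588381
0.0009 -0.0028
0.0008 -0.0032
0.0488 gap 0.022582089635469843 marks 0.02246365160588381
0.0008 -0.0029
0.0007 -0.003
[78 71 67 76 80 79 79 79 76 61 60 75 77] [79 78 61 57 72 81 83 80 79 76 69 73 78 80]
```

```bash
python3 -m jog '[[-0.0004,-0.0015,0,0,0,0,0.0273],[-0.0004,-0.0015,0.004,0,0,0,0.0273],[0,0,0.004,0,0,0,0.0273],[0,0,0.003,0,0,0,0.0273],[0,0,0.0015,0,0,0,0.0273],[0,0,0,0,0,0,0.0273],[0,0,0,0,0,0,0.0273],[0,0,0,0,0,0,0.0273],[0,0,0,0,0,0,0.0273]]' 40
python3 - <<'E'
from h import *
im,c=snap('wrist','pics/w15.png'); o=env.get_obs(); print(o['grasp_force'],o['grip_width'],o['tool_pos'],o['tool_rot'],o['force'])
cv2.imwrite('pics/v15.png',crop(im,270,60,370,135,8))
E
```

```text
time_s: 18.82
tool_pos: [0.4745, -0.2201, -0.0154]
tool_rot: [180.0, -0.0, 5.5]
force: [1.0, -0.2, -1.0]
grip_width: 0.0275
grasp_force: 15.2
15.237628002651036 0.027591481858629554 [ 0.47444713 -0.22016169 -0.01539838] [ 1.79984799e+02 -1.36402972e-02  5.46170383e+00] [ 0.27352468  1.07460574 -0.77410017]
```

View pics/v15.png

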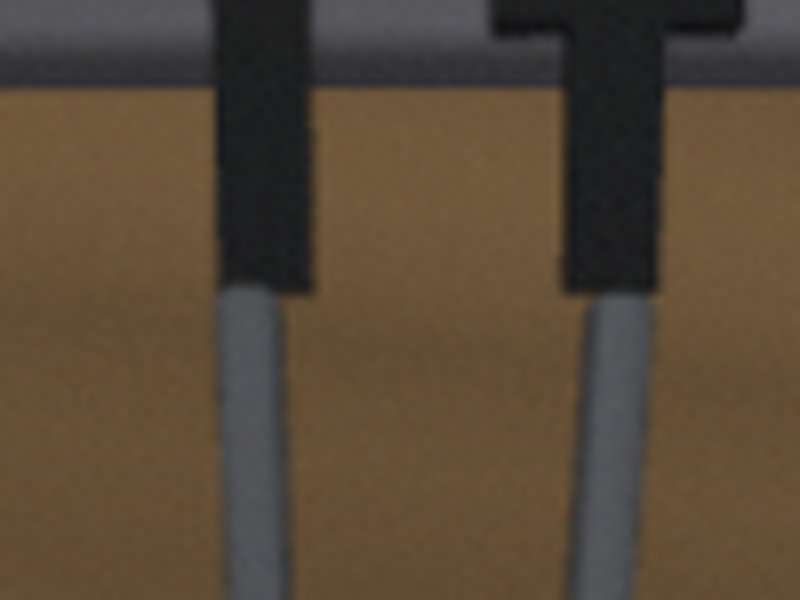

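The last picture shows both tips ending at the tongue ends: tips at crop (248,288) and (622,294), tongue-end centres at (266,293) and (611,293). Now the numbers.

Run:
```python
from h import *
im,c=load('pics/w15.png')
f=lambda x,y:(270+(x+.5)/8-.5,60+(y+.5)/8-.5)
y=np.radians(5.45);gy=np.array([-np.sin(y),np.cos(y),0]); gx=np.array([np.cos(y),np.sin(y),0])
S=atz(c,*f(266,292),.024);F=atz(c,*f(611.5,292),.024)
for z in (.034,.036,.038):
  L=atz(c,*f(248.5,287),z);Q=atz(c,*f(621.5,293),z)
  print(z,np.linalg.norm(L-Q),np.linalg.norm(S-F),[(((a-b)@gx).round(4),((a-b)@gy).round(4)) for a,b in((L,S),(Q,F))])
g=cv2.imread('pics/w15.png',0).astype(int)
for v in (98,100,102): print(g[v,294:312],g[v,338:356])
```

```text
0.034 0.022490637626374956 0.022302310202964803 [(np.float64(-0.0002), np.float64(0.0004)), (np.float64(-0.0006), np.float64(0.0003))]
0.036 0.022173481447965982 0.022302310202964803 [(np.float64(-0.0003), np.float64(0.0003)), (np.float64(-0.0007), np.float64(0.0004))]
0.038 0.021856325269556977 0.022302310202964803 [(np.float64(-0.0004), np.float64(0.0002)), (np.float64(-0.0008), np.float64(0.0006))]
[81 80 77 74 82 83 82 82 81 74 66 71 82 81 83 83 83 84] [88 85 87 87 85 68 68 81 86 86 85 80 76 73 83 88 87 88]
[80 79 75 72 78 83 83 86 81 78 66 62 81 80 81 82 80 81] [82 86 83 84 75 57 65 83 87 85 84 81 78 70 78 86 84 84]
[80 79 72 72 80 83 83 84 84 78 64 65 80 79 79 80 79 79] [81 80 80 83 71 57 68 83 87 82 85 79 77 74 81 84 84 84]
```

```bash
python3 -c "
from cell import env
o=env.get_obs();print(o['time_s'],o['grasp_force'],o['force'],o['joint_velocities'].round(2));print(env.sign_off())"
```

```text
18.8667 15.237628002651036 [ 0.27352468  1.07460574 -0.77410017] [ 0.   -0.05  0.01  0.06  0.01  0.06  0.  ]
the job is handed in; nothing more can be done
None
```

The job is handed in at 18.9 s. The slider is set to about 22.3 mm, in line with the pin's 22 mm hole. The tweezers are held steady with about a 22.2 mm tip gap, and by my estimate the tips are within 1 mm of the tongue ends and about 3.5 mm above them.

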